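# Close up and lock the knife display case

### The job

Close up and lock the glass display case on the shop counter: with the fingertips, push the drawer in its base fully home and push the sliding glass cover fully shut (either one first), and only then press the brass lock button on the case right down so that it stays in. Push only: pick nothing up, and leave the knives and other goods where they are.

Things in the scene. Friction and masses are not known exactly. Their poses are not given: they have to be found in the camera images.
- case: fixed glass display case; origin on the counter at z 0; x away from the robot (yaw within 0.26), y left, to the lock. In mm: base with drawer x -145..120, y -210..210, top z 50. On it, set back 53, a glass box x -92..122: fixed roof pane over y -198..0, top z 100; open bay over y 0..172, which the cover closes; at the left end an aluminium block y 172..210, top z 118, with the lock
- drawer (a joint): how far the drawer in the base is pulled out towards the case's -x, m: 0 fully in, at most 0.09. About 1.5 N of friction plus some drag, rigid stop at 0, stays where it is left
- drawer_front (a point): centre of the outer face of the drawer's dark wooden front, a plain panel without handle, 354 mm wide (case y), 38 mm high (z 5 to 43, this point at 24); faces the case's -x and moves with the drawer. Fully in, it lies at case x -145 mm
- cover (a joint): how far the sliding glass cover is open, m: 0 shut, at most 0.15. It opens to the case's -y (over the fixed pane), is pushed shut to +y; about 1.5 N of friction plus some drag, rigid stop at 0, stays where it is left
- cover_edge (a point): middle of the cover's trailing side face (faces case -y), on its 30 mm wide black bar. The cover is an aluminium-framed pane, flat, no handle, 210 mm along case x (-90..120, this point at 15), 190 along y, 20 thick (z 102..122, this point at 112), sliding 2 mm above the fixed pane. This point moves with it; shut, it lies at case y -20
- lock (a joint): how far the lock button is pressed, m: 0 out, 0.008 right down. Takes about 3 N plus some drag; it does not spring back but stays where it is pushed
- lock_top (a point): centre of the flat top of the brass lock button, 26 mm across, standing 12 mm proud of the end block when out and 4 mm proud when pressed; at case x -60, y 191, z 130 mm when out; pressed straight down
- knife_orange: sheathed knife lying flat, orange handle, black sheath, 170 x 30 x 20 mm, in the case's open bay; origin under its middle, x axis from handle to tip
- knife_blue: sheathed knife lying flat, blue handle, black sheath, 170 x 30 x 20 mm, in the case's open bay; origin under its middle, x axis from handle to tip
- knife_red: sheathed knife lying flat, red handle, brown sheath, 170 x 30 x 20 mm, in the case's open bay; origin under its middle, x axis from handle to tip
- knife_green: sheathed green knife lying on the counter, 200 x 30 x 20 mm; origin under its middle, x axis from handle to tip
- torch: black torch standing on its head near the right front corner of the case, 38 mm across, 115 mm high; origin under its centre
- oil: small amber oil bottle near the left front corner of the case, 36 mm across, 90 mm high; origin under its centre
- whetstone: two-coloured whetstone on the counter, 150 x 50 x 24 mm; origin under its centre
- mug: blue cup on the counter, 72 mm across, 85 mm high; origin under its centre

How it is judged:
By the outcome, as a careful person would: the job done as asked, in the order asked, and still so for the second after the job is handed in, with the robot touching nothing.
It also fails if it takes over 48 s, if anything falls off the work surface, if the arm or the gripper's body presses on something with over 40 N, if the wrist force passes 120 N, or if a joint passes its speed limit or range.

### The arm

A 7-joint arm with a two-finger parallel gripper is mounted at the origin on the work surface. World frame = base frame: x ahead of the robot, y to its left, z up, the work surface at z = 0. Lengths are in m, angles in rad, forces in N, time in s.
With the tool pointing down it reaches from about 0.35 to 0.9 m from the base axis. Payload 19.9 kg.
Tool frame: the origin (TCP) lies at the very end of the fingers, on their centre line; the grasp point (between the pads) lies 19 mm behind it (r.grip_depth is the distance from the TCP to the grasp point, in m); z points along the fingers, y is the direction in which the jaws open and shut (so a half turn about z gives the same grasp; the last joint's range is limited). The gripper opens to 85 mm and grips with 20 to 120 N. Pads are 22 mm wide; open, the fingers measure 114 mm over their backs; the gripper's body (76 mm by 85 mm) begins 54 mm behind the grasp point. The pads swing forward as they close: fully open they stand 13 mm farther back than shut.
Start: joints at [1.155, 0.417, -0.01, 1.614, 0.005, 1.111, -0.053], TCP at [0.229, -0.582, 0.231] pointing down, gripper open.
Joint ranges: [-2.81, 2.81], [-0.39, 2.02], [-1.27, 1.25], [0.06, 2.57], [-1.19, 4.33], [0.19, 2], [-2.82, 2.82]. Speed limits (rad/s): [1.89, 1.89, 2.39, 2.39, 3.01, 3.01, 3.01].

### API

Orientations are given as a rotation vector (axis times angle).
In Python, from plant import r, planner, viewer gives the robot as it stands. Calls block until the motion is done:
- r.movep(position, orientation): joint-space move of the TCP to a pose.
- r.move_straight(position, feed=0.15, rot=None, guard=None): straight line of the TCP; rot=None keeps the orientation; feed is the mean speed in m/s. With guard (N) it stops when the force on the tool has changed by that much, and returns True; else False.
- r.move_j(angles): joint-space move.
- r.move_gripper(opening): finger opening in m; the grip force is fixed at half the most; returns when the fingers have stopped.
- r.pause(seconds).
- planner.ik(position, orientation): joint angles nearest the present ones, or None.
- viewer.snapshot(name): name is "scene" or "top"; returns the picture (420x560x3 uint8, blue, green, red); there is no depth.
- viewer.camera_info(name): a dict with "camera_matrix" (3x3 intrinsics, pixels), "R" (3x3) and "t" (3): a world point X has camera coordinates R X + t. Camera axes: x right, y down, z forward; pixel columns grow to the right and rows downward; lengths in m; the calibration is good to about 2 mm. A picture is of the moment at which its call begins. camera_info takes no time and is no camera call.
A pose or a line that the arm cannot do raises r.PlanningError and nothing moves.
- r.hand_in(): hands the job in, once; it reports no verdict.
Readings, each from a call of its own:
- r.read_time_s(): time.
- r.read_joint_positions(): joint angles.
- r.read_joint_vel(): joint speeds.
- r.read_tau(): joint torques, N m.
- r.read_eef_pos(): TCP position.
- r.read_eef_rot(): TCP orientation.
- r.read_wrist_force(): force on the tool from outside, world axes, zero at the start.
- r.read_torque(): the same for the moment, N m.
- r.read_width(): finger opening in m.
Only numpy, scipy, OpenCV 4.12 (cv2) and the standard library are available. Lean on these libraries where they do the work, as an engineer would, in place of code of your own. Each camera call takes 0.05 s, during which the arm holds its last target. There are 200 camera calls.

## Working session

There is one attempt and no reset: what is moved stays moved. The work goes in short steps, each a Python script; the robot and the scene stay as the last script left them, time stands still between calls to the robot, and variables do not carry over. Pictures are saved under pics/ and viewed, about 8 in all and at most 12, crops included, and the job is handed in when it is done.

```bash
mkdir -p pics; ls
python3 - <<'E'
from plant import r,planner,viewer
import cv2,numpy as np
np.set_printoptions(precision=4,suppress=True)
for n in("scene","top"):
    cv2.imwrite(f"pics/{n}0.png",viewer.snapshot(n)); c=viewer.camera_info(n)
    print(n,c["camera_matrix"],"pos",-np.array(c["R"]).T@np.array(c["t"]),c["R"])
print(r.read_time_s(),r.read_eef_rot())
E
```

```text
pics
scene [[528.6252   0.     272.9879]
 [  0.     528.6252 206.9307]
 [  0.       0.       1.    ]] pos [1.3964 0.8952 0.9799] [[-0.7342  0.6787  0.0182]
 [ 0.3825  0.4356 -0.8148]
 [-0.5609 -0.5912 -0.5795]]
top [[480.6305   0.     282.2217]
 [  0.     480.6305 210.281 ]
 [  0.       0.       1.    ]] pos [0.323  0.0088 1.339 ] [[ 0.0097 -0.9998  0.0195]
 [-0.9869 -0.0128 -0.1608]
 [ 0.1611 -0.0176 -0.9868]]
0.1 [-3.0856 -0.5851  0.0004]
```

View pics/scene0.png

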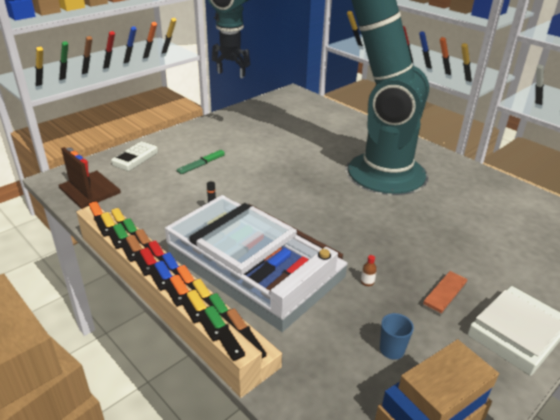

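View pics/top0.png

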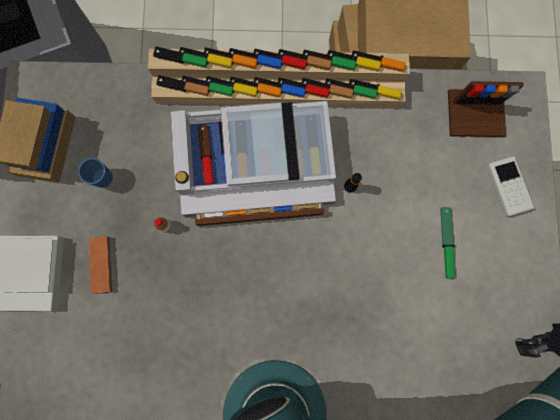

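The top view shows the case around (255,155): lock at (181,177), the cover's black trailing bar at about (290,140), and the drawer front pulled out at about row 217. The torch is at (353,183) and the oil at (160,224). I'll enlarge it for precise corners.

Run:
```python
import cv2
a=cv2.imread("pics/top0.png")[90:240,150:375]
cv2.imwrite("pics/topc.png",cv2.resize(a,None,fx=3.5,fy=3.5,interpolation=cv2.INTER_CUBIC))
a=cv2.imread("pics/scene0.png")[175:330,155:395]
cv2.imwrite("pics/scenec.png",cv2.resize(a,None,fx=3.3,fy=3.3,interpolation=cv2.INTER_CUBIC))
```

```text
(no output)
```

View pics/topc.png

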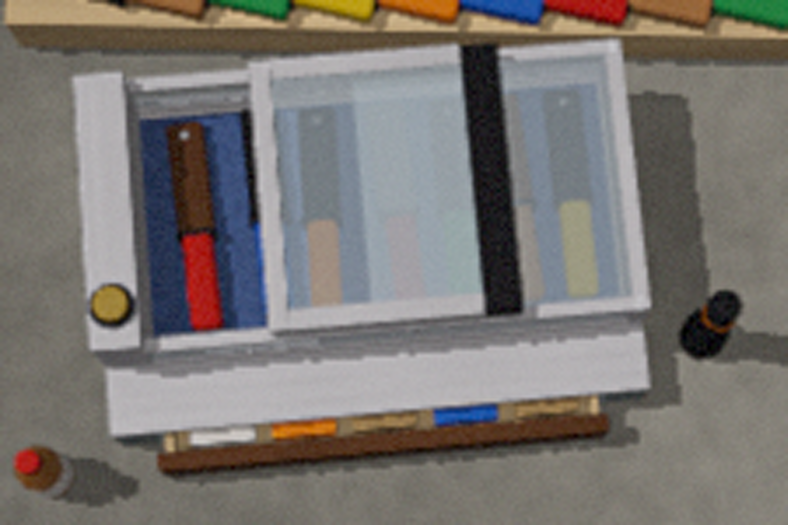

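View pics/scenec.png

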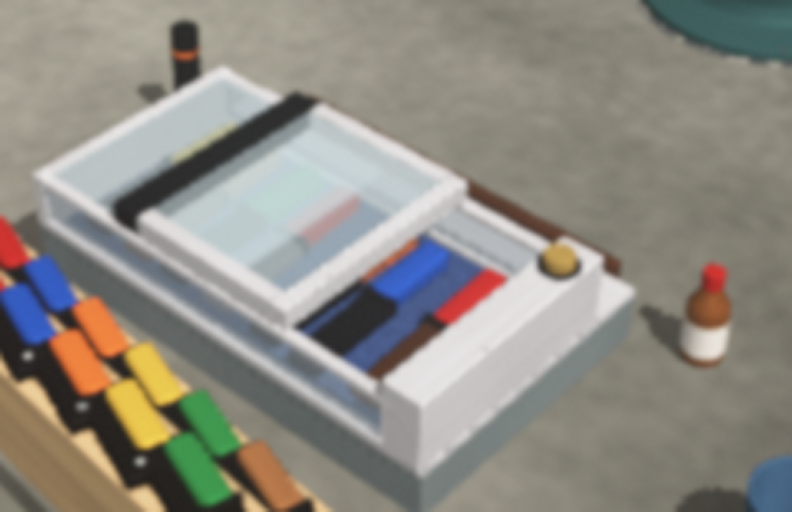

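The crops show the black bar running from (462..497,45) to (488..522,312), the brass button at (111,304), the drawer front line from (160,465) to (607,425), and the knives in the bay well below cover level. Next I'll measure by masks and rays.

```bash
cat > h.py <<'E'
from plant import r,planner,viewer
import cv2,numpy as np
np.set_printoptions(precision=4,suppress=True)
def ray(n,uv,z):
    c=viewer.camera_info(n);R=np.array(c["R"]);C=-R.T@np.array(c["t"])
    d=R.T@np.linalg.solve(np.array(c["camera_matrix"]),[uv[0],uv[1],1])
    return C+d*(z-C[2])/d[2]
def blob(img,roi,lo,hi):
    x0,y0,x1,y1=roi
    m=cv2.inRange(cv2.cvtColor(img[y0:y1,x0:x1],cv2.COLOR_BGR2HSV),lo,hi)
    c=max(cv2.findContours(m,cv2.RETR_EXTERNAL,cv2.CHAIN_APPROX_NONE)[0],key=cv2.contourArea)
    return c.reshape(-1,2)+[x0,y0]
def measure(t,s):
    o={}
    for n,i,roi in(("top",t,(170,165,195,190)),("scene",s,(310,240,340,265))):
        c=blob(i,roi,(15,90,60),(35,255,255)); print("lock",n,len(c),cv2.minEnclosingCircle(c),ray(n,cv2.minEnclosingCircle(c)[0],.13))
    b=blob(t,(200,98,330,185),(0,0,0),(180,255,45))
    box=cv2.boxPoints(cv2.minAreaRect(b.astype(np.float32)))
    print("bar px",box.tolist()); print("bar",np.array([ray("top",p,.122) for p in box]))
    d=blob(t,(190,195,330,230),(0,80,25),(15,255,140))
    box=cv2.boxPoints(cv2.minAreaRect(d.astype(np.float32)))
    print("drawer px",box.tolist()); print("z43",np.array([ray("top",p,.043) for p in box]))
E
python3 - <<'E'
from h import *
t=cv2.imread("pics/top0.png");s=cv2.imread("pics/scene0.png")
measure(t,s)
k=lambda x,y:(150+x/3.5,90+y/3.5)
print("base front top? L,R",ray("top",k(110,433),.05),ray("top",k(648,387),.05))
print("scene base left-front top",ray("scene",(155+633/3.3,175+290/3.3),.05),"left-back",ray("scene",(155+422/3.3,175+470/3.3),.05))
for n,p,z in(("torch base",(353-2,187),0),("torch top",(150+727/3.5,90+303/3.5),.115),("oil top",(150+28/3.5,90+461/3.5),.09)):print(n,ray("top",p,z))
E
```

```text
lock top 28 ((180.82432556152344, 176.28378295898438), 5.332613945007324) [0.6054 0.2485 0.13  ]
lock scene 27 ((324.21429443359375, 253.7857208251953), 5.273240566253662) [0.6143 0.2586 0.13  ]
bar px [[281.2231750488281, 103.07615661621094], [291.0502624511719, 102.11271667480469], [298.5635681152344, 178.74867248535156], [288.7364807128906, 179.7121124267578]]
bar [[ 0.8108 -0.0075  0.122 ]
 [ 0.814  -0.0336  0.122 ]
 [ 0.6051 -0.0546  0.122 ]
 [ 0.6022 -0.0291  0.122 ]]
drawer px [[194.4243621826172, 216.75038146972656], [322.71759033203125, 204.9339141845703], [323.5467529296875, 213.9364776611328], [195.2535400390625, 225.75294494628906]]
z43 [[ 0.5137  0.224   0.043 ]
 [ 0.5508 -0.1253  0.043 ]
 [ 0.5259 -0.1275  0.043 ]
 [ 0.489   0.2208  0.043 ]]
base front top? L,R [0.5205 0.2582 0.05  ] [ 0.5621 -0.1586  0.05  ]
scene base left-front top [0.5229 0.2638 0.05  ] left-back [0.7826 0.2904 0.05  ]
torch base [ 0.6114 -0.2108  0.    ]
torch top [ 0.6148 -0.2099  0.115 ]
oil top [0.4924 0.3104 0.09  ]
```

The measurements agree: origin about (0.686,0.066) and yaw about 0.102 from the base corners, the bar (case x 12 against 15) and the lock. The drawer is about 40 mm out and the cover about 93 mm open. Drawer first, with a slightly tilted tool so that only the tip touches.

```bash
cat >> h.py <<'E'
from scipy.spatial.transform import Rotation as Ro
O=np.array([.686,.066,0]);YAW=.102
RC=Ro.from_euler('z',YAW).as_matrix()
W=lambda x,y,z:O+RC@[x,y,z]
C=lambda p:RC.T@(np.array(p)-O)
def rot(yt,tilt=0):   # tool y along case vector yt, tool z down tilted toward case +x
    z=RC@[np.sin(tilt),0,-np.cos(tilt)];y=RC@yt
    return Ro.from_matrix(np.c_[np.cross(y,z),y,z]).as_rotvec()
def st(m=""):print(m,"t",r.read_time_s(),"case tcp",C(r.read_eef_pos()),"F case",RC.T@np.array(r.read_wrist_force()),"w",r.read_width())
E
python3 - <<'E'
from h import *
r.move_gripper(0); q=rot([0,-1,0],.15)
r.movep(W(-.25,0,.2),q); st("above")
r.move_straight(W(-.25,0,.022),feed=.15); st("down")
print(r.move_straight(W(-.18,0,.022),feed=.05,guard=12)); st("mid")
if C(r.read_eef_pos())[0]>-.185: print(r.move_straight(W(-.14,0,.022),feed=.03,guard=12)); st("end")
E
```

```text
above t 3.2 case tcp [-0.2498 -0.0005  0.2   ] F case [0.3398 0.2534 0.7039] w 0.00019092375919720008
down t 4.5333 case tcp [-0.2497  0.      0.0225] F case [1.5813 0.0086 0.0472] w 0.00020467783263031951
False
mid t 6.0833 case tcp [-0.1801 -0.      0.022 ] F case [ 0.1637  0.3834 -0.5635] w 8.096729122444414e-05
True
end t 6.9583 case tcp [-0.1544 -0.      0.0214] F case [-1.6168 -1.3167  0.7788] w -0.00012980061781476876
```

Contact at -154 mm matches the home position. I'll press once more to confirm, then do the cover.

Run:
```python
from h import *
print(r.move_straight(W(-.14,0,.022),feed=.03,guard=20)); st("drawer again")
r.move_straight(W(-.22,0,.03)); r.move_straight(W(-.22,0,.22),feed=.25)
a=[rot([s,0,0]) for s in(1,-1)];j=np.array(r.read_joint_positions())
J=[planner.ik(W(.015,-.17,.2),q) for q in a]
k=min([i for i in(0,1) if J[i] is not None],key=lambda i:np.abs(np.array(J[i])-j).max()); print(k,J[k])
r.movep(W(.015,-.17,.2),a[k]); st("above")
print("touched glass?",r.move_straight(W(.015,-.17,.110),feed=.1,guard=8)); st("down")
print(r.move_straight(W(.015,-.09,.110),feed=.06,guard=12)); st("mid")
if C(r.read_eef_pos())[1]>-.095: print(r.move_straight(W(.015,-.01,.110),feed=.04,guard=12)); st("end")
```

```text
True
drawer again t 7.2 case tcp [-0.1544 -0.0001  0.0207] F case [-1.0412  0.2346  1.2784] w -0.00012018835483740972
1 [-0.1218  0.6485  0.3514  1.3656 -0.228   1.1672 -2.7862]
above t 10.025 case tcp [ 0.0144 -0.1699  0.1993] F case [ 0.5363  0.2244 -0.3251] w -0.0003123370781159014
touched glass? False
down t 11.075 case tcp [ 0.0154 -0.1702  0.1108] F case [-0.28    1.2916 -0.1046] w 5.736718478932538e-06
False
mid t 12.5583 case tcp [ 0.015  -0.0903  0.11  ] F case [0.7547 0.0703 0.1975] w 0.00010318320066750985
True
end t 13.9167 case tcp [ 0.0147 -0.0313  0.1096] F case [-0.2639 -4.3968  3.3799] w 0.0002506623663096087
```

Run:
```python
from h import *
print(r.move_straight(W(.015,-.01,.110),feed=.03,guard=20)); st("cover again")
r.move_straight(W(.015,-.06,.113)); r.move_straight(W(.015,-.06,.25),feed=.25)
r.movep(W(-.30,-.05,.28),rot([0,-1,0])); st("clear")
t=viewer.snapshot("top");s=viewer.snapshot("scene")
cv2.imwrite("pics/top1.png",t)
for n,i,a in(("top",t,(90,240,150,375)),("scene",s,(175,330,155,395))):
    cv2.imwrite(f"pics/{n}1c.png",cv2.resize(i[a[0]:a[1],a[2]:a[3]],None,fx=3.3,fy=3.3,interpolation=cv2.INTER_CUBIC))
try: measure(t,s)
except Exception as e: print(e)
```

```text
True
cover again t 14.25 case tcp [ 0.0144 -0.0314  0.1093] F case [ 0.6786 -1.7517  2.4373] w 0.00012000813931098799
clear t 16.5 case tcp [-0.2994 -0.05    0.28  ] F case [ 0.33    0.0309 -0.5673] w -0.00022347510270924725
lock top 29 ((181.0, 176.4375), 5.356535911560059) [0.605 0.248 0.13 ]
lock scene 27 ((324.1153869628906, 254.11538696289062), 5.235671520233154) [0.6154 0.2593 0.13  ]
bar px [[246.21563720703125, 105.85829162597656], [255.99998474121094, 105.00001525878906], [262.7333679199219, 181.76023864746094], [252.9490203857422, 182.61851501464844]]
bar [[0.8014 0.0854 0.122 ]
 [0.8043 0.0595 0.122 ]
 [0.5958 0.0382 0.122 ]
 [0.5932 0.0635 0.122 ]]
drawer px [[259.0, 208.0], [266.0, 208.0], [266.0, 209.0], [259.0, 209.0]]
z43 [[0.54   0.0491 0.043 ]
 [0.5403 0.03   0.043 ]
 [0.5375 0.03   0.043 ]
 [0.5373 0.0491 0.043 ]]
```

View pics/top1c.png

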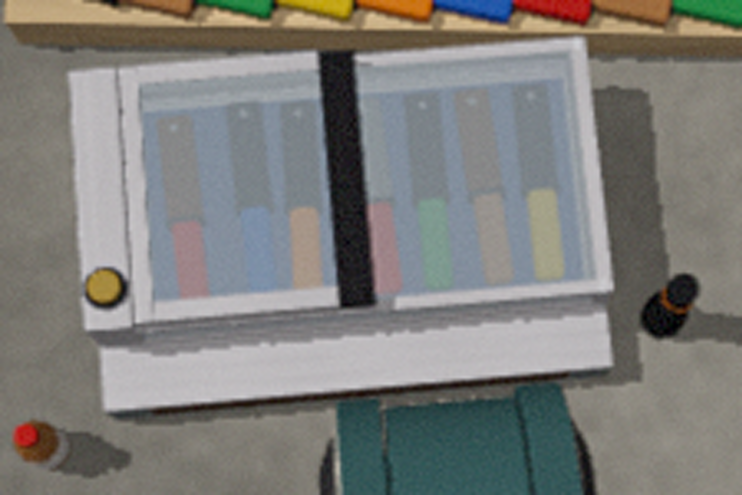

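View pics/scene1c.png

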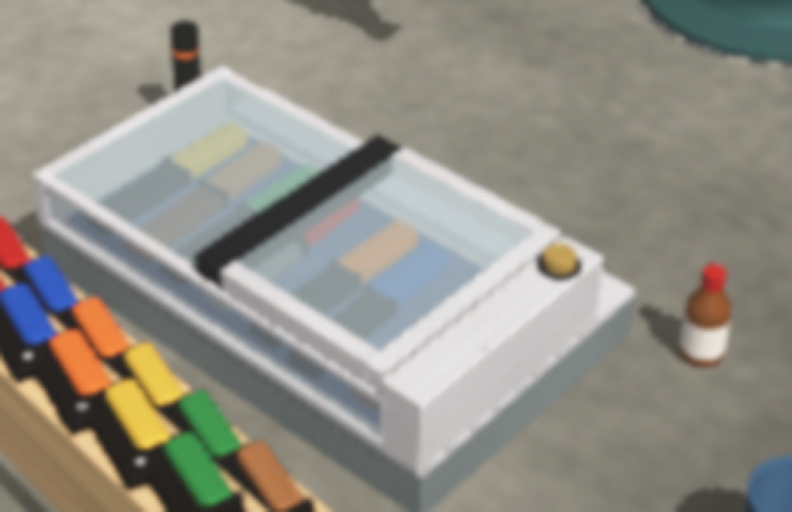

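Both views show the cover shut (bar at case y −5.6, expected −5) with no gap at the block, and the drawer flush. The knives, torch and oil are where they were. Now the lock.

Run:
```python
from h import *
P=lambda z:np.array([.6065,.2495,z])
a=[rot([s,0,0]) for s in(1,-1)];j=np.array(r.read_joint_positions())
J=[planner.ik(P(.2),q) for q in a]
k=min([i for i in(0,1) if J[i] is not None],key=lambda i:np.abs(np.array(J[i])-j).max()); print(k,J[k])
r.movep(P(.2),a[k]); st("above")
r.move_straight(P(.137),feed=.1); st("near")
print(r.move_straight(P(.116),feed=.02,guard=15)); st("press")
print(r.move_straight(P(.114),feed=.02,guard=25)); st("press2")
r.move_straight(P(.25),feed=.2); r.movep(W(-.30,-.05,.28),rot([0,-1,0])); st("clear")
t=viewer.snapshot("top");s=viewer.snapshot("scene")
measure(t,s)
A=cv2.resize(s[175:330,155:395],None,fx=3.3,fy=3.3,interpolation=cv2.INTER_CUBIC)
cv2.imwrite("pics/scene2c.png",A)
d=cv2.absdiff(t,cv2.imread("pics/top1.png")).max(2); ys,xs=np.where(d>40); print(len(xs),xs.min(initial=999),xs.max(initial=0),ys.min(initial=999),ys.max(initial=0))
```

```text
0 [-0.7275  0.5283  0.4108  1.5726 -0.2292  1.0887 -0.1579]
above t 17.925 case tcp [-0.0603  0.1897  0.2003] F case [ 0.4903 -0.3239  0.5945] w -4.422583014826104e-05
near t 18.7083 case tcp [-0.0601  0.1906  0.1376] F case [-0.216  -0.4851  0.6897] w 0.0003446980715328982
True
press t 19.475 case tcp [-0.0602  0.1907  0.1219] F case [-3.708  -1.1553 12.277 ] w -0.00012097313524904785
True
press2 t 19.7 case tcp [-0.0601  0.1907  0.1219] F case [-4.8534 -2.0649 13.8624] w 0.00020259829709042012
clear t 21.85 case tcp [-0.2995 -0.0496  0.2801] F case [-0.1539 -0.0995  0.0935] w 0.00018695666670297893
lock top 29 ((181.14999389648438, 176.60000610351562), 5.411439418792725) [0.6046 0.2476 0.13  ]
lock scene 24 ((324.0, 254.5), 5.2202534675598145) [0.6167 0.2601 0.13  ]
bar px [[245.9927978515625, 105.92173767089844], [256.0, 105.00001525878906], [263.06610107421875, 181.7176055908203], [253.05889892578125, 182.6393280029297]]
bar [[0.8012 0.086  0.122 ]
 [0.8043 0.0595 0.122 ]
 [0.5959 0.0374 0.122 ]
 [0.5931 0.0632 0.122 ]]
drawer px [[247.0, 209.0], [256.0, 209.0], [256.0, 210.0], [247.0, 210.0]]
z43 [[0.5368 0.0818 0.043 ]
 [0.5372 0.0573 0.043 ]
 [0.5344 0.0572 0.043 ]
 [0.5341 0.0818 0.043 ]]
2476 176 510 172 419
```

View pics/scene2c.png

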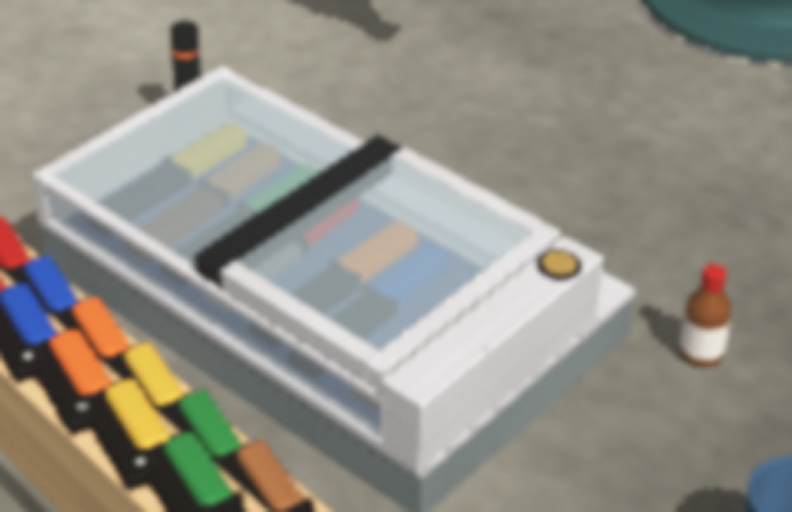

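The button now sits low in its ring at crop pixel (559,263), the cover is still shut, and nothing else has moved. The press stopped hard at z 0.1219, where 0.122 was expected.

```bash
python3 -c "
from plant import r
print(r.hand_in(), r.read_time_s())"
```

```text
the job is handed in; nothing more can be done
the job is handed in; nothing more can be done
```

The display case is closed and locked, and I handed the job in with the arm clear at about 22 s of the 48 s allowed. I pushed the drawer home first, then the cover shut, then pressed the lock button, all with closed fingertips.

- **Drawer:** it stopped hard with the TCP at case x −154 mm. A second push with a higher force limit moved it no further, and the pictures show its front flush with the base.
- **Cover:** it stopped hard with the TCP at case y −31 mm, and again a second push moved it no further. The black bar measured at case y −5.6 mm, where −5 is expected when shut, and it had not moved after the lock was pressed.
- **Lock button:** it stopped hard at z 0.1219 m, where 0.122 m is right down. The last picture, with the arm away, shows it still in.
- **Other goods:** in the pictures I viewed, the knives in the case, the torch and the oil bottle had not moved. I did not check the whetstone, mug or green knife again, but the arm did not go near them.

- **Disagreement:** the two cameras put the lock about 13 mm apart, because the scene-view mask also took in the button's side. I used a case-frame position that fitted the other measurements, and the contact bore it out.
- **Not useful:** the drawer colour mask no longer gave a measurement once the drawer was shut. The picture difference after the lock press mostly showed the arm.

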